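# Lay out the handpiece servicing station round the cassette

### The arm

A 6-joint arm with a two-finger parallel gripper is mounted at the origin on a cart in front of the work surface, level with it; the furniture and walls round the work are solid. World frame = base frame: x ahead of the robot, y to its left, z up, the work surface at z = 0. Lengths are in m, angles in degrees, forces in N, time in s.
With the tool pointing down it reaches from about 0.3 to 1 m from the base axis. Payload 5.1 kg.
Tool frame: the origin (TCP) lies on the front face of the gripper's body, between the roots of the fingers; the fingertips stand 78 mm ahead of it and the grasp point (between the pads) lies 59 mm ahead of it; z points along the fingers, y is the line along which they close (so a half turn about z gives the same grasp; the last joint's range is limited). The gripper opens to 95 mm and grips with 3 to 60 N. Pads are 20 mm wide; open, the fingers measure 119 mm over their backs; the gripper's body (75 mm by 180 mm) begins 59 mm behind the grasp point.
Start: joints at [-77.269, 7.093, 94.555, -0, 78.352, -4.733], TCP at [0.195, -0.62, 0.292] pointing down, gripper open.
Joint ranges: [-149.61, 149.61], [-58.7, 133.49], [1.44, 155.28], [-77.14, 257.14], [18.33, 153.61], [-166.67, 166.67]. Speed limits (degrees/s): [147.25, 147.25, 180, 180, 180, 180].

### API

Orientations are given as a 3x3 rotation matrix whose columns are the frame's x, y, z axes.
In Python, from workcell import env, imaging, workorder gives the robot as it stands. The module is installed in compiled form; this text tells all that it offers.
- The arm moves only by the shell command python3 -m handwheel 'ROWS' [FORCE]. ROWS is JSON, a list of rows, each a list of 3 entries, a list of its own where there are three numbers: the opening in per cent of the stroke, from 0 (shut) to 100 (fully open), then the shift along the tool's x, y, z as a fraction of full scale, then the turn about the tool's z as a fraction of full scale. A call has 1 to 12 rows; each row shifts and turns the commanded pose from where the row before left it, along the tool's axes as they then stand; what a row does not reach is not made up. Full scale, the value 1, is 6 cm for a shift and 90 degrees for a turn. A row lasts 1/8 s, in which the tool goes at most 62.5 mm and 10.7 degrees, less where a joint would pass 70% of its speed; a pose out of reach is approached as far as the arm can. A call with a number of a shift or a turn outside -1 to 1 is refused whole. A call with a gripper value outside its range is refused whole. The fingers move at their own pace and stop on an object; FORCE is the grip in N (left out, the last holds). Time passes only in rows, so rows that do not move let the fingers close. It gives the time, the measured TCP pose, the force, the opening and the grip force at its end, in the units of the state.
- env.get_state(): the state, without advancing time (a new reading comes with each control period).
- imaging.read_camera(name): name is "side" or "top" or "wrist"; returns a dict with "pixels" (400x640x3 uint8, blue, green, red), "fx", "fy", "cx", "cy" (pixels), "position" and "attitude" of the camera in the world. Camera axes: x right, y up, looking along -z (the intrinsics and any distortion apply to the point x, -y, -z); pixel columns grow to the right and rows downward; lengths in m; the calibration is good to about 2 mm. A picture is of the moment at which its call begins. There is no depth.
- workorder.hand_in(): hands the job in; it is judged then, once.
Trained networks look in a picture, given as the dict that the camera call returned (one of the last four; its "shot" number tells which), for a name from the list of things; names that differ only in an ending like _2 or _b are one class to them, and where a whole thing is asked for, a point or a joint stands for the part that bears it (a point fixed in the world has none). Each returns a list of dicts, best first, with "p" (0 to 1); they miss things now and then, are a little off and sometimes report something else, mostly with a low value. They report only what shows in the picture. A call takes as long as a camera call. They do not tell look-alikes from the thing itself.
- imaging.boxes_of(picture, query): "bbox" ([centre column, centre row, width, height] in pixels, round what is visible of it).
- imaging.masks_of(picture, query): "region" (400x640 bool, what is visible of it) and "bbox" ([centre column, centre row, width, height] in pixels, round what is visible of it).
- imaging.landmark_of(picture, query): "position" ([column, row] in pixels: a listed point, or the origin of a listed thing).
The state is a dict: "clock": time; "joints": joint angles; "joint_vel": joint speeds; "effort": joint torques, N m; "tool_pos": TCP position; "ee_rot": TCP orientation; "ft_force": force on the tool from outside, world axes, zero at the start; "wrist_torque": the same for the moment, N m; "finger_gap": opening from 0.0 (shut) to 1.0 (fully open); "grip_force": force on a finger pad.
Only numpy, scipy, OpenCV 4.12 (cv2) and the standard library are available. Lean on these libraries where they do the work, as an engineer would, in place of code of your own. Each camera call takes 0.05 s, during which the arm holds its last target. There are 200 camera calls.

### The job

Set out the servicing things from the green mat round the closed steel instrument cassette: the red-ringed handpiece alongside its latch side and the blue-ringed one alongside its hinge side, each lying with its handle parallel to the cassette, level with the middle of that side and with a gap of about 3 cm; the blue bur block standing lengthways in the middle of the cassette's lid; and the brown oil bottle standing on the worktop beyond the cassette's far end, in line with the cassette, again about 3 cm clear of it. Keep the oil bottle upright all the while, and leave the timer, the brush and the test coil where they are.

Things in the scene. Friction and masses are not known exactly. Their poses are not given: they have to be found in the camera images.
- cassette: Closed perforated stainless steel instrument cassette, fixed to the worktop, 98 mm wide (own x) by 182 mm long (own y), lid top flat at 30 mm above the worktop. Origin: centre of its underside, on the worktop. Own -x points to the latch side (a small white latch plate sticks out there, 53 mm from the centre line; it faces to the robot's right), own +x to the hinge side (edge 50 mm from the centre line), own -y to the far end (away from the robot), z up. The lid stays shut.
- red_handpiece_mid (a point): Point in the red-ringed dental handpiece: its mid-length on the centre line of the handle, 9 mm above its underside. White handpiece with a red ring, 144 mm long (own y, head with the bur socket at -y), 70 g; lies flat, z up. The straight handle runs along own y, 16 mm wide and 18 mm thick; the neck bends off to own +x, so that the head's centre lies about 14 mm to the side of the handle line (31 mm wide over all). Fingers close on about 20 mm here. Grip it across own x.
- blue_handpiece_mid (a point): Point in the blue-ringed dental handpiece: the same shape as the red-ringed one but with a blue ring; same point (mid-length, 9 mm above its underside) and axes (own y along its 144 mm length, head at -y, neck bent to +x, fingers close on about 20 mm).
- bur_block_mid (a point): Point in the blue anodised bur block: centre of its solid block, 10 mm above its underside. Block 34 mm (own x) by 58 mm (own y) by 20 mm high, with thin burs standing up out of it to 35 mm above the underside; 120 g. Grip the block across own x.
- oil_bottle_mid (a point): Point in the brown oil dropper bottle, on its axis half-way up, 51 mm above its underside. Round, 31 mm diameter up to 64 mm, then a black dropper cap to 102 mm; own z is up; 70 g.
- timer: Bystander: grey bench timer, 60 x 64 x 20 mm, origin at the centre of its underside. Leave alone.
- brush: Bystander: orange cleaning brush, 30 mm (own x) by 85 mm (own y) by 22 mm high, origin at the centre of its underside. Leave alone.
- test_coil: Bystander: white coiled tube with a blue capsule, 48 x 54 x 21 mm, origin at the centre of its underside. Leave alone.
Mind the look-alikes: they are no part of the job. Leave any yellow look-alike of the part that bears oil_bottle_mid alone.

How it is judged (in metres and radians):
At the end, for the whole second after the job is handed in: Handpieces on the worktop, red latch side, blue hinge side, mid points 78-113 mm from the centre line, level to 15 mm, parallel to 0.26 rad; bur block within 12 mm of the lid middle, to 0.2 rad; oil bottle upright, 122-152 mm from the middle, 15 mm off line at most; all at rest (x of red_handpiece_mid in the frame of cassette between -0.113 and -0.078 m and y of red_handpiece_mid in the frame of cassette between -0.015 and 0.015 m and z of red_handpiece_mid in the frame of cassette between 0.004 and 0.016 m and angle between the y axis of each of red_handpiece_mid, blue_handpiece_mid and the y axis of cassette, either way round below 0.26 rad and linear speed of each of red_handpiece, blue_handpiece, bur_block, oil_bottle below 0.02 m/s and x of blue_handpiece_mid in the frame of cassette between 0.078 and 0.113 m and y of blue_handpiece_mid in the frame of cassette between -0.015 and 0.015 m and z of blue_handpiece_mid in the frame of cassette between 0.004 and 0.016 m and x of bur_block_mid in the frame of cassette between -0.012 and 0.012 m and y of bur_block_mid in the frame of cassette between -0.012 and 0.012 m and z of bur_block_mid in the frame of cassette between 0.034 and 0.047 m and angle between the y axis of bur_block_mid and the y axis of cassette, either way round below 0.2 rad and x of oil_bottle_mid in the frame of cassette between -0.015 and 0.015 m and y of oil_bottle_mid in the frame of cassette between -0.152 and -0.122 m and z of oil_bottle_mid in the frame of cassette between 0.045 and 0.058 m and angle between oil_bottle_mid's own z axis and vertical below 0.1 rad); the robot touches nothing.
It fails at once if the oil bottle is tipped over (more than 0.6 rad) (angle between oil_bottle_mid's own z axis and vertical above 0.6 rad).
It fails at once if the timer is pushed more than 20 mm out of place (distance of timer from where it was at the start of the episode above 0.02 m).
It fails at once if the brush is pushed more than 20 mm out of place (distance of brush from where it was at the start of the episode above 0.02 m).
It fails at once if the test coil is pushed more than 20 mm out of place (distance of test_coil from where it was at the start of the episode above 0.02 m).
It also fails if it takes over 106 s, if anything falls off the work surface, if the arm or the gripper's body presses on something with over 40 N, if the wrist force passes 120 N, or if a joint passes its speed limit or range.

## Working session

There is one attempt and no reset: what is moved stays moved. The work goes in short steps, Python scripts to look and compute and a shell command to move; the robot and the scene stay as the last step left them, time stands still between calls to the robot, and variables do not carry over. Pictures are saved under pics/ and viewed, at most 14 in all, crops included, and the job is handed in when it is done.

```bash
mkdir -p pics
cat > h.py <<'E'
import numpy as np, cv2, sys
from workcell import env, imaging, workorder
def ray(p,uv):
    d=np.array([(uv[0]-p['cx'])/p['fx'],-(uv[1]-p['cy'])/p['fy'],-1.]); R=np.array(p['attitude']).reshape(3,3)
    return np.array(p['position']),R@d
def at(p,uv,z):
    o,d=ray(p,uv); return o+d*(z-o[2])/d[2]
def proj(p,X):
    R=np.array(p['attitude']).reshape(3,3); c=R.T@(np.array(X)-p['position'])
    return p['cx']+p['fx']*c[0]/-c[2], p['cy']-p['fy']*c[1]/-c[2]
E
python3 - <<'E'
from h import *
s=env.get_state(); print(s['clock'],s['tool_pos'],s['ee_rot'],s['finger_gap'])
for n in('top','side'):
    p=imaging.read_camera(n); cv2.imwrite(f'pics/{n}0.png',p['pixels']); print({k:v for k,v in p.items() if k!='pixels'})
    for q,z in dict(cassette=0,red_handpiece_mid=.009,blue_handpiece_mid=.009,bur_block_mid=.01,oil_bottle_mid=.051,timer=0,brush=0,test_coil=0).items():
        for r in imaging.landmark_of(p,q)[:3]: print(q,round(r['p'],2),np.round(r['position']),np.round(at(p,r['position'],z),3))
E
```

```text
0.0 [ 0.19496038 -0.6195683   0.29099505] [[ 9.53892615e-01  3.00147781e-01 -4.35337667e-04]
 [ 3.00148039e-01 -9.53890536e-01  2.00009918e-03]
 [ 1.85060850e-04 -2.03854558e-03 -9.99997905e-01]] 0.9995211711006401
{'fx': 490.2478218853353, 'fy': 490.2478218853353, 'cx': 320.2011187220137, 'cy': 204.18742100962734, 'position': array([ 0.52377424, -0.26860015,  1.2233456 ]), 'attitude': array([[ 0.00695714,  0.99959851, -0.02746649],
       [-0.99994621,  0.006743  , -0.00788147],
       [-0.0076931 ,  0.02751984,  0.99959165]]), 'shot': 1}
cassette 0.76 [346. 243.] [ 0.46  -0.325  0.   ]
red_handpiece_mid 0.52 [255. 245.] [ 0.455 -0.099  0.009]
blue_handpiece_mid 0.77 [252. 186.] [ 0.6   -0.09   0.009]
bur_block_mid 0.66 [206. 250.] [0.443 0.022 0.01 ]
oil_bottle_mid 0.77 [199. 190.] [0.589 0.031 0.051]
oil_bottle_mid 0.58 [226. 136.] [ 0.717 -0.033  0.051]
oil_bottle_mid 0.51 [289. 147.] [ 0.692 -0.183  0.051]
timer 0.89 [290. 143.] [ 0.71  -0.182  0.   ]
brush 0.71 [426. 246.] [ 0.456 -0.521  0.   ]
test_coil 0.43 [331. 141.] [ 0.717 -0.284  0.   ]
{'fx': 388.6497457754809, 'fy': 3
[... 155 characters left out ...]
77565,  0.01324388, -0.01653051],
       [-0.02104049,  0.53103075, -0.84709128],
       [-0.00244057,  0.84724905,  0.53119027]]), 'shot': 2}
cassette 0.57 [269. 256.] [ 0.461 -0.32   0.   ]
red_handpiece_mid 0.87 [274. 197.] [ 0.454 -0.089  0.009]
blue_handpiece_mid 0.73 [332. 196.] [ 0.604 -0.088  0.009]
bur_block_mid 0.52 [272. 177.] [0.441 0.019 0.01 ]
oil_bottle_mid 0.66 [374. 170.] [ 0.721 -0.028  0.051]
oil_bottle_mid 0.6 [322. 161.] [0.584 0.032 0.051]
timer 0.87 [378. 219.] [ 0.714 -0.187  0.   ]
timer 0.24 [250. 330.] [ 0.446 -0.519  0.   ]
brush 0.79 [251. 328.] [ 0.448 -0.514  0.   ]
test_coil 0.52 [386. 245.] [ 0.715 -0.29   0.   ]
test_coil 0.15 [322. 160.] [0.584 0.148 0.   ]
```

Run:
```python
import cv2
i=cv2.imread('pics/top0.png'); cv2.imwrite('pics/top0b.png',cv2.resize(i[90:310,160:480],(800,550),interpolation=3))
```

```text
(no output)
```

View pics/top0b.png

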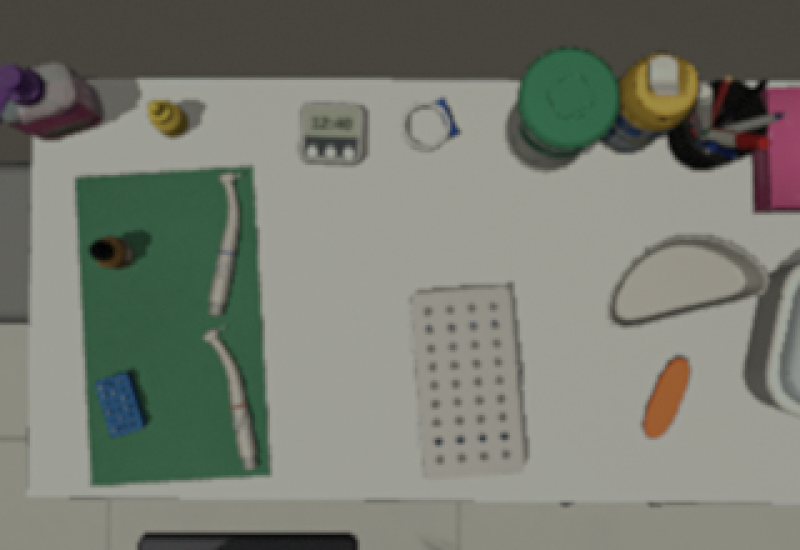

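View pics/side0.png

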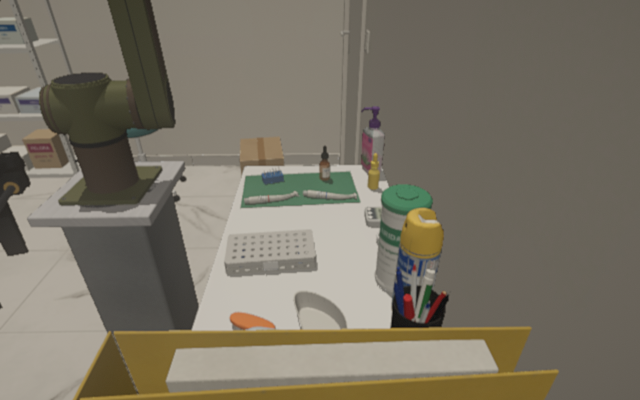

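The oil bottle candidates are the brown one at top px (199,190), on the mat, and the yellow one at (226,136), off the mat. The brown one is the target because it matches in colour and place. The enlarged crop confirms this. The red ring is on the near handpiece at (255,245) and the blue ring on the far one at (252,186).

```bash
python3 -m handwheel '[[100,[0,0,0],0.097],[100,[0,0,0],0.097],[100,[0.6,-0.69,-0.14],0],[100,[0.6,-0.69,-0.14],0],[100,[0.6,-0.69,-0.14],0],[100,[0.6,-0.69,-0.14],0],[100,[0.6,-0.69,-0.14],0],[100,[0.6,-0.69,-0.14],0],[100,[0.6,-0.69,-0.14],0],[100,[0,0,0],0]]' 20
python3 - <<'E'
from h import *
p=imaging.read_camera('wrist'); cv2.imwrite('pics/w1.png',p['pixels']); print({k:v for k,v in p.items() if k!='pixels'})
print(env.get_state()['ee_rot'])
E
```

```text
clock: 2.15
tool_pos: [0.449, -0.3279, 0.3523]
ee_rot: [[1.0, 0.005, 0.002], [0.005, -1.0, -0.001], [0.002, 0.001, -1.0]]
ft_force: [-0.0, 0.5, -0.3]
finger_gap: 1.004
grip_force: 0.0
{'fx': 310.2017615408623, 'fy': 310.2017615408623, 'cx': 316.54097920865723, 'cy': 199.29477007721505, 'position': array([ 0.52231186, -0.32609834,  0.44495927]), 'attitude': array([[ 0.00537199,  0.96546511,  0.260477  ],
       [-0.99998427,  0.00476659,  0.00295586],
       [ 0.00161219, -0.26048878,  0.96547553]]), 'shot': 3}
[[ 9.99994656e-01  3.23463817e-03  4.73516929e-04]
 [ 3.23511522e-03 -9.99994257e-01 -1.01018496e-03]
 [ 4.70246627e-04  1.01171145e-03 -9.99999378e-01]]
```

View pics/w1.png

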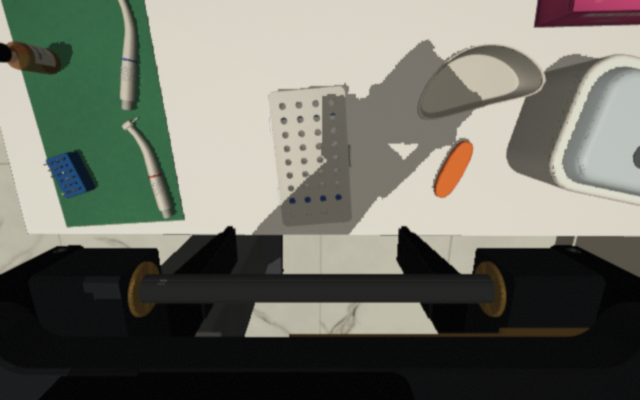

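The cassette lid corners are at about (268,93), (347,86), (351,220) and (282,224), with the latch at (349,155). The mat items show on the left.

```bash
python3 -m handwheel '[[100,[0.2,-0.9,0],0],[100,[0.2,-0.9,0],0],[100,[0.2,-0.9,0],0],[100,[0.2,-0.9,0],0],[100,[0.2,-0.9,0],0],[100,[0,0,0],0]]'
python3 - <<'E'
from h import *
t=imaging.read_camera('top')
p=imaging.read_camera('wrist'); cv2.imwrite('pics/w2.png',p['pixels'])
S=2.5
c=[at(t,(160+x/S,90+y/S),.03) for x,y in[(412,293),(513,284),(525,472),(422,478)]]
print(np.round(c,3).tolist(),np.mean(c,0))
for n,q_ in(('top',t),('wrist',p)):
  for q,z in dict(cassette=0,red_handpiece_mid=.009,blue_handpiece_mid=.009,bur_block_mid=.01,oil_bottle_mid=.051).items():
    for r in imaging.landmark_of(q_,q)[:2]: print(n,q,round(r['p'],2),np.round(r['position']),np.round(at(q_,r['position'],z),3))
E
```

```text
clock: 2.95
tool_pos: [0.507, -0.0588, 0.3507]
ee_rot: [[1.0, 0.003, -0.001], [0.003, -1.0, 0.0], [-0.001, -0.0, -1.0]]
ft_force: [-0.3, 0.1, -0.4]
finger_gap: 0.998
grip_force: 0.0
[[0.549, -0.27, 0.03], [0.559, -0.369, 0.03], [0.377, -0.381, 0.03], [0.37, -0.281, 0.03]] [ 0.46362245 -0.32539549  0.03      ]
top cassette 0.77 [346. 240.] [ 0.469 -0.325  0.   ]
top red_handpiece_mid 0.55 [254. 248.] [ 0.446 -0.095  0.009]
top blue_handpiece_mid 0.54 [254. 185.] [ 0.603 -0.093  0.009]
top bur_block_mid 0.56 [208. 253.] [0.435 0.017 0.01 ]
top oil_bottle_mid 0.53 [202. 189.] [0.591 0.025 0.051]
top oil_bottle_mid 0.48 [229. 136.] [ 0.718 -0.038  0.051]
wrist cassette 0.7 [490. 195.] [ 0.467 -0.316  0.   ]
wrist red_handpiece_mid 0.78 [340. 208.] [ 0.449 -0.094  0.009]
wrist red_handpiece_mid 0.41 [334.  97.] [ 0.603 -0.082  0.009]
wrist blue_handpiece_mid 0.76 [333.  98.] [ 0.603 -0.081  0.009]
wrist blue_handpiece_mid 0.42 [493. 196.] [ 0.468 -0.315  0.009]
wrist bur_block_mid 0.65 [263. 215.] [0.438 0.019 0.01 ]
wrist oil_bottle_mid 0.86 [246. 105.] [0.592 0.027 0.051]
```

View pics/w2.png

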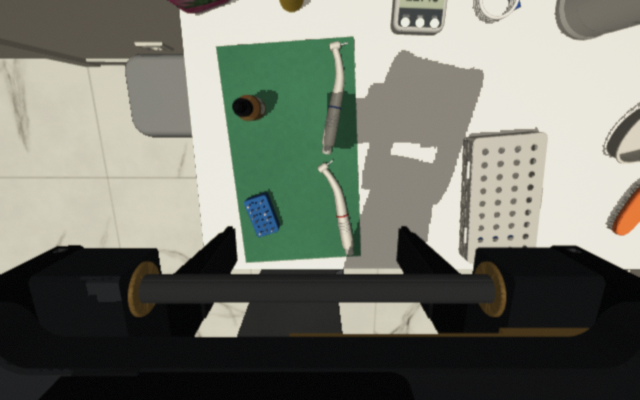

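```bash
cat > m.py <<'E'
from h import *
def fit(p,q,z,tail=True):
    r=imaging.masks_of(p,q)[0]; v,u=np.nonzero(r['region'])
    W=np.array([at(p,(a,b),z)[:2] for a,b in zip(u,v)]).astype(np.float32)
    if tail:  # handle: the tail part (low x), beyond the neck
        x0=W[:,0].min(); x1=W[:,0].max(); H=W[(W[:,0]<x0+.55*(x1-x0))]
        vx,vy,cx,cy=cv2.fitLine(H,cv2.DIST_HUBER,0,.001,.001).ravel(); m=(x0+x1)/2
        return round(r['p'],2),'x',x0.round(3),x1.round(3),'mid',(m.round(3),round(float(cy+vy/vx*(m-cx)),3)),'yaw',round(float(np.degrees(np.arctan2(vy,vx)*1)),1)
    return round(r['p'],2),cv2.minAreaRect(W)
E
python3 - <<'E'
from m import *
p=imaging.read_camera('wrist'); t=imaging.read_camera('top')
for c in(p,t):
  for q in('red_handpiece_mid','blue_handpiece_mid'): print(q,fit(c,q,.01))
  print('bur',fit(c,'bur_block_mid',.02,False)); print('cas',fit(c,'cassette',.02,False))
# bottle body bottom/centre via mask in wrist
  r=imaging.masks_of(c,'oil_bottle_mid'); print([(x['bbox'],x['p']) for x in r])
E
```

```text
Traceback (most recent call last):
  File "m.py", line 3, in fit
    r=imaging.masks_of(p,q)[0]; v,u=np.nonzero(r['region'])
      ~~~~~~~~~~~~~~~~~~~~~^^^
IndexError: list index out of range
```

```bash
sed -i 's/r=imaging.masks_of(p,q)\[0\]; /L=imaging.masks_of(p,q)\n    if not L: return None\n    r=L[0]; /' m.py
python3 - <<'E'
from m import *
p=imaging.read_camera('wrist'); t=imaging.read_camera('top')
for c in(p,t):
  for q in('red_handpiece_mid','blue_handpiece_mid'): print(q,fit(c,q,.01))
  print('bur',fit(c,'bur_block_mid',.02,False)); print('cas',fit(c,'cassette',.02,False))
  r=imaging.masks_of(c,'oil_bottle_mid'); print([(x['bbox'],x['p']) for x in r])
E
```

```text
red_handpiece_mid (0.84, 'x', np.float32(0.375), np.float32(0.515), 'mid', (np.float32(0.445), -0.095), 'yaw', 11.4)
blue_handpiece_mid (0.84, 'x', np.float32(0.529), np.float32(0.67), 'mid', (np.float32(0.6), -0.085), 'yaw', -10.1)
bur (0.62, ((0.4420067071914673, 0.018291156738996506), (0.0633455365896225, 0.040197279304265976), 17.876026153564453))
cas (0.82, ((0.463337242603302, -0.3200489282608032), (0.1888660192489624, 0.11663902550935745), 4.6264801025390625))
[([290.9, 6.8, 26.9, 13.3], 0.81), ([249.6, 109.4, 34.5, 23.6], 0.56)]
red_handpiece_mid (0.61, 'x', np.float32(0.376), np.float32(0.458), 'mid', (np.float32(0.417), -0.104), 'yaw', 12.3)
blue_handpiece_mid (0.78, 'x', np.float32(0.549), np.float32(0.668), 'mid', (np.float32(0.609), -0.091), 'yaw', -11.0)
bur (0.42, ((0.4267646372318268, -0.002038230188190937), (0.022015759721398354, 0.014737124554812908), 0.43734246492385864))
cas (0.68, ((0.4613889157772064, -0.32480883598327637), (0.18562069535255432, 0.1049877256155014), 4.789064884185791))
[([228.3, 136.8, 11.7, 15.9], 0.62), ([204.2, 190.6, 18.1, 11.1], 0.49)]
```

```bash
python3 -m handwheel '[[100,[0.354,-0.358,0.54],0],[100,[0.354,-0.358,0.54],0],[100,[0.354,-0.358,0.54],0],[100,[0.354,-0.358,0.54],0],[100,[0,0,0.65],0],[100,[0,0,0.65],0],[100,[0,0,0.5],0],[100,[0,0,0.05],0],[0,[0,0,0],0],[0,[0,0,0],0],[0,[0,0,0],0],[0,[0,0,0],0]]' 20
```

```text
clock: 5.8
tool_pos: [0.5923, 0.0257, 0.1113]
ee_rot: [[1.0, 0.0, 0.001], [0.0, -1.0, -0.0], [0.001, 0.0, -1.0]]
ft_force: [0.5, -1.1, 0.3]
finger_gap: 0.637
grip_force: 0.0
```

```bash
python3 -m handwheel '[[0,[0,0,0],0],[0,[0,0,0],0],[0,[0,0,0],0]]' 20
python3 - <<'E'
from h import *
p=imaging.read_camera('wrist'); cv2.imwrite('pics/w3.png',p['pixels'])
E
```

```text
clock: 6.18
tool_pos: [0.5919, 0.0257, 0.1104]
ee_rot: [[1.0, 0.0, -0.0], [0.0, -1.0, -0.0], [-0.0, 0.0, -1.0]]
ft_force: [0.7, 0.2, -0.1]
finger_gap: 0.325
grip_force: 19.8
```

View pics/w3.png

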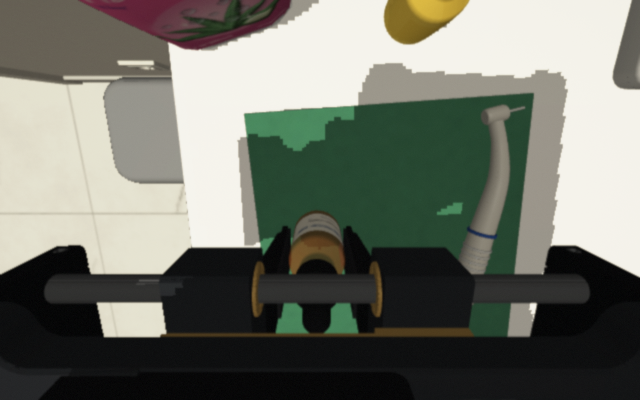

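```bash
python3 -m handwheel '[[0,[0,0,-0.4],0],[0,[0,0,-0.4],0],[0,[0.015,0.5,0],0],[0,[0.015,0.7,0],0],[0,[0.015,0.75,0],0],[0,[0.015,0.75,0],0],[0,[0.015,0.75,0],0],[0,[0.015,0.75,0],0],[0,[0.015,0.7,0],0],[0,[0.015,0.5,0],0],[0,[0.015,0.28,0],0],[0,[0,0,0],0]]'
python3 - <<'E'
from h import *
p=imaging.read_camera('wrist'); cv2.imwrite('pics/w4.png',p['pixels'])
E
```

```text
clock: 7.72
tool_pos: [0.6, -0.3156, 0.1581]
ee_rot: [[1.0, -0.001, -0.0], [-0.001, -1.0, 0.001], [-0.0, -0.001, -1.0]]
ft_force: [0.2, 0.3, -0.5]
finger_gap: 0.319
grip_force: 20.0
```

View pics/w4.png

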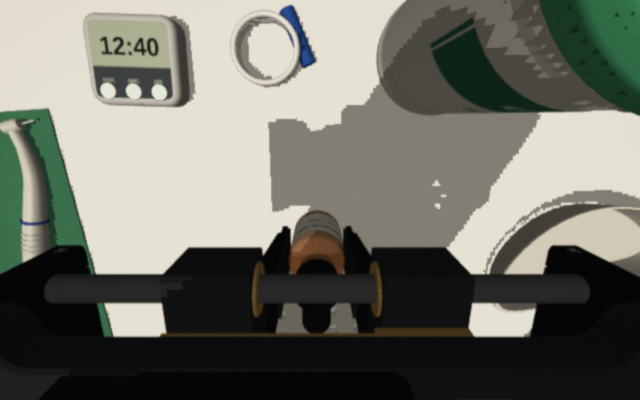

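```bash
python3 -m handwheel '[[0,[0,0,0.35],0],[0,[0,0,0.35],0],[0,[0,0,0.1],0],[0,[0,0,0],0]]'
```

```text
clock: 8.28
tool_pos: [0.5997, -0.3143, 0.1091]
ee_rot: [[1.0, 0.001, -0.002], [0.001, -1.0, 0.001], [-0.002, -0.001, -1.0]]
ft_force: [0.4, 0.5, 0.1]
finger_gap: 0.322
grip_force: 20.0
```

```bash
python3 -m handwheel '[[0,[0,0,0.02],0],[0,[0,0,0],0]]'; python3 -m handwheel '[[70,[0,0,0],0],[70,[0,0,0],0],[70,[0,0,0],0],[70,[0,0,0],0],[70,[0,0,-0.3],0],[70,[0,0,-0.7],0],[70,[0,0,-0.7],0],[100,[0,0,-0.7],0],[100,[0,0,-0.7],0],[100,[0,0,0],0]]'
python3 - <<'E'
from h import *
p=imaging.read_camera('wrist'); cv2.imwrite('pics/w5.png',p['pixels'])
for r in imaging.landmark_of(p,'oil_bottle_mid')[:2]: print(r['p'],at(p,r['position'],.051))
E
```

```text
clock: 8.52
tool_pos: [0.6, -0.3149, 0.1088]
ee_rot: [[1.0, 0.0, -0.0], [0.0, -1.0, 0.0], [-0.0, -0.0, -1.0]]
ft_force: [-0.4, -0.3, -1.2]
finger_gap: 0.325
grip_force: 20.0
clock: 9.78
tool_pos: [0.6018, -0.3161, 0.3028]
ee_rot: [[1.0, 0.0, 0.01], [0.0, -1.0, -0.006], [0.01, 0.006, -1.0]]
ft_force: [0.6, 0.1, 0.0]
finger_gap: 0.958
grip_force: 0.0
0.79 [ 0.59683458 -0.31574315  0.051     ]
0.66 [ 0.718027   -0.02407785  0.051     ]
```

View pics/w5.png

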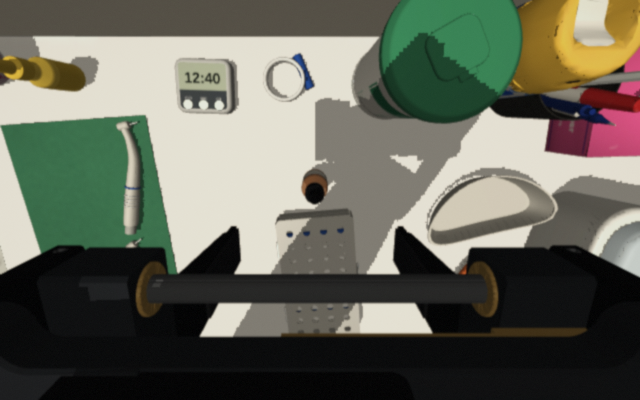

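```bash
python3 -m handwheel '[[100,[-0.336,-0.697,0.2],0],[100,[-0.336,-0.697,0.2],0],[100,[-0.336,-0.697,0.2],0],[100,[-0.336,-0.697,0.2],0],[100,[-0.336,-0.697,0.2],0],[100,[-0.336,-0.697,0.2],0],[100,[-0.336,-0.697,0.2],0],[100,[-0.336,-0.697,0.2],0],[100,[0,0,0],-0.1],[100,[0,0,0],-0.1],[100,[0,0,0],0]]'
python3 - <<'E'
from m import *
t=imaging.read_camera('top');p=imaging.read_camera('wrist'); cv2.imwrite('pics/w6.png',p['pixels'])
s=env.get_state();print(s['tool_pos'])
for n in('bur_block_mid',):
  for c in(t,p): print([(r['p'],at(c,r['position'],.01)) for r in imaging.landmark_of(c,n)[:2]])
  print(fit(p,n,.02,False))
E
```

```text
clock: 11.25
tool_pos: [0.4378, 0.0197, 0.1977]
ee_rot: [[0.951, 0.308, -0.003], [0.308, -0.951, 0.0], [-0.003, -0.001, -1.0]]
ft_force: [0.0, -0.2, -0.0]
finger_gap: 1.001
grip_force: 0.0
[0.43819859 0.01944114 0.19828126]
[(0.42, array([0.44334374, 0.01778136, 0.01      ]))]
[(0.63, array([0.44283182, 0.02207076, 0.01      ]))]
None
```

View pics/w6.png

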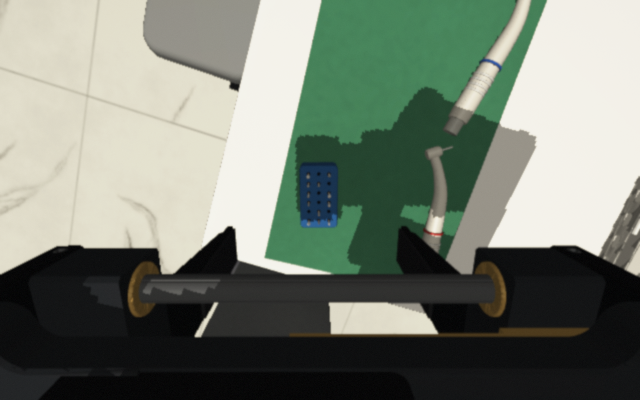

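The block edges are parallel to the image columns, with its centre at (319,195), so the jaws are aligned with it. Descending to grip.

```bash
python3 -m handwheel '[[100,[0.07,0,0.65],0],[100,[0,0,0.65],0],[100,[0,0,0.5],0],[100,[0,0,0.12],0],[0,[0,0,0],0],[0,[0,0,0],0],[0,[0,0,0],0],[0,[0,0,0],0],[0,[0,0,0],0],[0,[0,0,0],0],[0,[0,0,0],0]]' 30
```

```text
clock: 12.88
tool_pos: [0.4428, 0.0207, 0.0841]
ee_rot: [[0.951, 0.309, -0.0], [0.309, -0.951, -0.0], [-0.0, 0.0, -1.0]]
ft_force: [-0.2, -0.1, 0.2]
finger_gap: 0.354
grip_force: 30.0
```

```bash
python3 -m handwheel '[[0,[0,0,-0.6],0],[0,[0,0,-0.6],0.078],[0,[0,0,0],0.078],[0,[-0.01,0.4,0],0],[0,[-0.01,0.65,0],0],[0,[-0.01,0.75,0],0],[0,[-0.01,0.75,0],0],[0,[-0.01,0.75,0],0],[0,[-0.01,0.75,0],0],[0,[-0.01,0.75,0],0],[0,[-0.01,0.6,0],0],[0,[-0.01,0.375,0],0]]'
python3 -m handwheel '[[0,[0,0,0],0]]'
python3 - <<'E'
from m import *
t=imaging.read_camera('top');p=imaging.read_camera('wrist');d=imaging.read_camera('side')
a=p['pixels'];b=cv2.resize(d['pixels'][200:300,200:360],(640,400)); cv2.imwrite('pics/w7.png',cv2.resize(np.vstack([a,b]),(480,600)))
print(env.get_state()['tool_pos'])
z=env.get_state()['tool_pos'][2]-.0841+.01
for c in(t,p,d): print([(r['p'],at(c,r['position'],z)) for r in imaging.landmark_of(c,'bur_block_mid')[:2]])
print('cas',fit(p,'cassette',.02,False))
E
```

```text
clock: 14.38
tool_pos: [0.461, -0.3266, 0.1555]
ee_rot: [[0.998, 0.068, -0.001], [0.068, -0.998, 0.001], [-0.001, -0.001, -1.0]]
ft_force: [0.5, 0.2, -1.1]
finger_gap: 0.358
grip_force: 30.0
clock: 14.5
tool_pos: [0.4612, -0.3261, 0.1557]
ee_rot: [[0.998, 0.067, -0.0], [0.067, -0.998, 0.001], [-0.0, -0.001, -1.0]]
ft_force: [-0.7, 0.0, -1.5]
finger_gap: 0.355
grip_force: 30.0
[ 0.46115181 -0.32417651  0.15559153]
[]
[(0.71, array([ 0.45833263, -0.32387729,  0.08149153]))]
[(0.57, array([ 0.45494576, -0.30937853,  0.08149153]))]
cas (0.66, ((0.46214836835861206, -0.3210796117782593), (0.19047148525714874, 0.10655120015144348), 5.259108543395996))
```

View pics/w7.png

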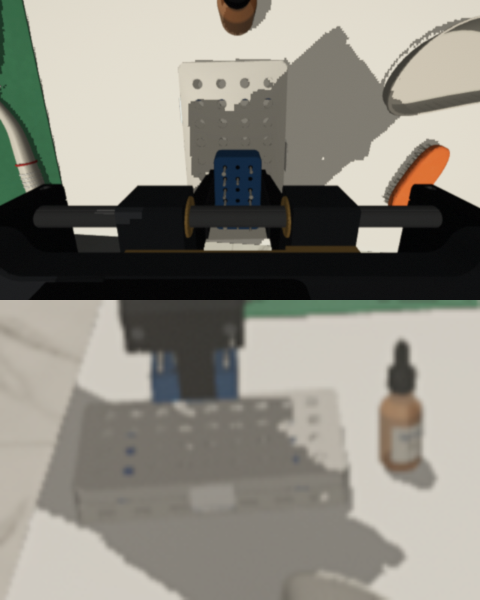

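```bash
python3 -m handwheel '[[0,[0.05,0,0.3],0],[0,[0,0,0.3],0],[0,[0,0,0.07],0],[0,[0,0,0],0]]'
```

```text
clock: 15.35
tool_pos: [0.4639, -0.3248, 0.1147]
ee_rot: [[0.998, 0.069, -0.001], [0.069, -0.998, 0.001], [-0.001, -0.001, -1.0]]
ft_force: [0.4, -1.1, -1.0]
finger_gap: 0.355
grip_force: 30.0
```

```bash
python3 -m handwheel '[[0,[0,0,0.015],0],[0,[0,0,0],0],[70,[0,0,0],0],[70,[0,0,0],0],[70,[0,0,0],0],[70,[0,0,0],0],[70,[0,0,-0.4],0],[70,[0,0,-0.5],0],[100,[0,0,-0.5],0]]'
python3 -m handwheel '[[100,[-0.01,-0.64,0],0],[100,[-0.01,-0.64,0],0],[100,[-0.01,-0.64,0],0],[100,[-0.01,-0.64,0],0],[100,[-0.01,-0.64,0],0],[100,[0,-0.64,0],0],[100,[0,0,0],-0.083],[100,[0,0,0],0]]'
python3 - <<'E'
from m import *
p=imaging.read_camera('wrist'); cv2.imwrite('pics/w8.png',p['pixels'])
print(env.get_state()['tool_pos'])
print([(r['p'],at(p,r['position'],.009)) for r in imaging.landmark_of(p,'red_handpiece_mid')[:2]])
print(fit(p,'red_handpiece_mid',.01))
E
```

```text
clock: 16.48
tool_pos: [0.4642, -0.325, 0.1996]
ee_rot: [[0.998, 0.069, -0.0], [0.069, -0.998, 0.0], [-0.0, -0.0, -1.0]]
ft_force: [0.3, -0.0, 0.3]
finger_gap: 0.757
grip_force: 0.0
clock: 17.48
tool_pos: [0.4454, -0.095, 0.1991]
ee_rot: [[0.98, 0.198, 0.0], [0.198, -0.98, -0.0], [0.0, 0.0, -1.0]]
ft_force: [-0.6, -0.3, -0.5]
finger_gap: 1.001
grip_force: 0.0
[ 0.44544534 -0.09539232  0.19907034]
[(0.91, array([ 0.4503182 , -0.09551332,  0.009     ]))]
(0.69, 'x', np.float32(0.374), np.float32(0.515), 'mid', (np.float32(0.445), -0.095), 'yaw', 11.4)
```

View pics/w8.png

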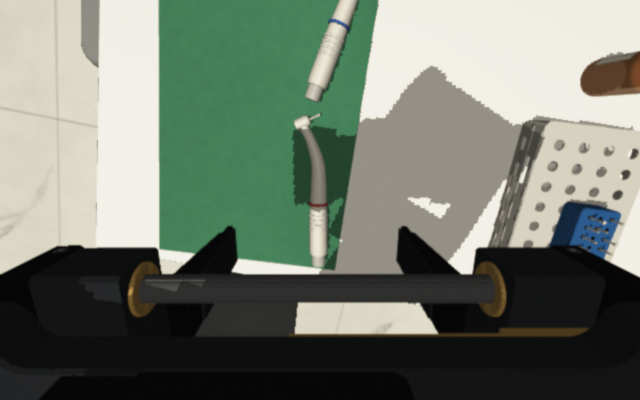

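```bash
python3 -m handwheel '[[100,[0,0,0.65],0],[100,[0,0,0.65],0],[100,[0,0,0.5],0],[100,[0,0,0.17],0],[0,[0,0,0],0],[0,[0,0,0],0],[0,[0,0,0],0],[0,[0,0,0],0],[0,[0,0,0],0],[0,[0,0,0],0],[0,[0,0,0],0],[0,[0,0,0],0]]' 25; python3 -m handwheel '[[0,[0,0,0],0]]'
python3 - <<'E'
from m import *
p=imaging.read_camera('wrist'); print(fit(p,'red_handpiece_mid',.01))
E
```

```text
clock: 19.12
tool_pos: [0.4454, -0.0954, 0.0807]
ee_rot: [[0.98, 0.198, -0.0], [0.198, -0.98, 0.0], [-0.0, -0.0, -1.0]]
ft_force: [0.1, 0.6, 0.9]
finger_gap: 0.211
grip_force: 0.3
clock: 19.25
tool_pos: [0.4454, -0.0954, 0.0807]
ee_rot: [[0.98, 0.198, -0.0], [0.198, -0.98, 0.0], [-0.0, -0.0, -1.0]]
ft_force: [-0.8, 1.1, 0.4]
finger_gap: 0.199
grip_force: 24.9
(0.67, 'x', np.float32(0.389), np.float32(0.519), 'mid', (np.float32(0.454), -0.095), 'yaw', 9.8)
```

```bash
python3 -m handwheel '[[0,[0,0,-0.7],0],[0,[0,0,-0.8],0.082],[0,[0,0,0],0],[0,[0,0.4,0],0],[0,[0,0.65,0],0],[0,[0,0.75,0],0],[0,[0,0.75,0],0],[0,[0,0.75,0],0],[0,[0,0.75,0],0],[0,[0,0.7,0],0],[0,[0,0.45,0],0],[0,[0,0.22,0],0]]'
python3 -m handwheel '[[0,[0,0,0],0]]'
python3 - <<'E'
from m import *
p=imaging.read_camera('wrist');d=imaging.read_camera('side')
a=p['pixels'];b=cv2.resize(d['pixels'][180:330,190:430],(640,400)); cv2.imwrite('pics/w9.png',cv2.resize(np.vstack([a,b]),(480,600)))
print(env.get_state()['tool_pos'])
for c in(p,d): print([(r['p'],at(c,r['position'],.098)) for r in imaging.landmark_of(c,'red_handpiece_mid')[:2]])
print(fit(p,'cassette',.02,False), fit(p,'red_handpiece_mid',.10))
E
```

```text
clock: 20.85
tool_pos: [0.4677, -0.4205, 0.1687]
ee_rot: [[0.998, 0.07, -0.002], [0.07, -0.998, 0.002], [-0.002, -0.002, -1.0]]
ft_force: [-0.1, 0.5, -0.8]
finger_gap: 0.198
grip_force: 24.9
clock: 20.98
tool_pos: [0.468, -0.4197, 0.1695]
ee_rot: [[0.998, 0.07, -0.001], [0.07, -0.998, 0.002], [-0.001, -0.002, -1.0]]
ft_force: [-0.1, 0.8, 0.1]
finger_gap: 0.199
grip_force: 24.9
[ 0.46818957 -0.41875818  0.169934  ]
[(0.6, array([ 0.4713148 , -0.42020457,  0.098     ]))]
[(0.58, array([ 0.47529115, -0.426497  ,  0.098     ]))]
(0.55, ((0.46210289001464844, -0.3211105763912201), (0.18925504386425018, 0.11090653389692307), 5.210887432098389)) (0.87, 'x', np.float32(0.412), np.float32(0.542), 'mid', (np.float32(0.477), -0.42), 'yaw', 2.5)
```

View pics/w9.png

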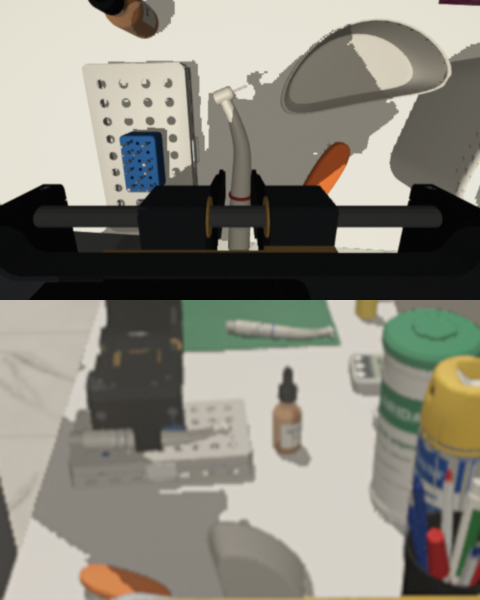

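```bash
python3 -m handwheel '[[0,[0,0,0.6],0],[0,[0,0,0.5],0],[0,[0,0,0.3],0],[0,[0,0,0.07],0],[0,[0,0,0],0]]'; python3 -m handwheel '[[0,[0,0,0.015],0],[0,[0,0,0],0]]'
```

```text
clock: 21.9
tool_pos: [0.4688, -0.4201, 0.0833]
ee_rot: [[0.997, 0.071, 0.001], [0.071, -0.997, -0.001], [0.001, 0.001, -1.0]]
ft_force: [-0.0, -0.4, -1.6]
finger_gap: 0.204
grip_force: 24.9
clock: 22.15
tool_pos: [0.4688, -0.4203, 0.0827]
ee_rot: [[0.997, 0.071, 0.001], [0.071, -0.997, -0.001], [0.001, 0.001, -1.0]]
ft_force: [0.7, 0.0, -1.0]
finger_gap: 0.203
grip_force: 24.9
```

```bash
python3 -m handwheel '[[0,[0,0,0.035],0],[0,[0,0,0],0]]'; python3 -m handwheel '[[45,[0,0,0],0],[45,[0,0,0],0],[45,[0,0,0],0],[45,[0,0,0],0],[45,[0,0,-0.5],0],[45,[0,0,-0.7],0],[60,[0,0,-0.8],0],[100,[0,0,0],0]]'
python3 - <<'E'
from m import *
p=imaging.read_camera('wrist')
print([(r['p'],at(p,r['position'],.009)) for r in imaging.landmark_of(p,'red_handpiece_mid')[:2]])
print(fit(p,'red_handpiece_mid',.01),[(r['p'],at(p,r['position'],0)) for r in imaging.landmark_of(p,'brush')[:2]])
E
```

```text
clock: 22.4
tool_pos: [0.4683, -0.4197, 0.0794]
ee_rot: [[0.998, 0.071, -0.0], [0.071, -0.998, 0.0], [-0.0, -0.0, -1.0]]
ft_force: [-0.3, -0.3, -1.1]
finger_gap: 0.201
grip_force: 24.9
clock: 23.4
tool_pos: [0.4703, -0.4218, 0.2055]
ee_rot: [[0.997, 0.071, 0.007], [0.071, -0.997, -0.007], [0.006, 0.008, -1.0]]
ft_force: [0.3, -0.3, -0.1]
finger_gap: 0.609
grip_force: 0.0
[(0.76, array([ 0.47019949, -0.42187681,  0.009     ]))]
(0.67, 'x', np.float32(0.396), np.float32(0.541), 'mid', (np.float32(0.469), -0.421), 'yaw', 3.0) [(0.72, array([ 0.46398568, -0.31857828,  0.        ])), (0.58, array([ 0.45088713, -0.5174051 ,  0.        ]))]
```

```bash
python3 -m handwheel '[[100,[0,0,0],0.08],[100,[0,0,0],0.08],[100,[0.125,-0.654,0],0],[100,[0.125,-0.654,0],0],[100,[0.125,-0.654,0],0],[100,[0.125,-0.654,0],0],[100,[0.125,-0.654,0],0],[100,[0.125,-0.654,0],0],[100,[0.125,-0.654,0],0],[100,[0.125,-0.654,0],0],[100,[0.125,-0.654,0],0],[100,[0,0,0],0]]'
python3 - <<'E'
from m import *
p=imaging.read_camera('wrist'); cv2.imwrite('pics/w10.png',p['pixels'])
print(env.get_state()['tool_pos'])
print([(r['p'],at(p,r['position'],.009)) for r in imaging.landmark_of(p,'blue_handpiece_mid')[:2]])
print(fit(p,'blue_handpiece_mid',.01))
E
```

```text
clock: 25.1
tool_pos: [0.5979, -0.0822, 0.1973]
ee_rot: [[0.984, -0.176, -0.004], [-0.176, -0.984, 0.001], [-0.004, -0.0, -1.0]]
ft_force: [-0.3, -0.0, -0.4]
finger_gap: 0.999
grip_force: 0.0
[ 0.59756032 -0.08346028  0.19743699]
[(0.93, array([ 0.60053236, -0.0838007 ,  0.009     ]))]
(0.61, 'x', np.float32(0.525), np.float32(0.671), 'mid', (np.float32(0.598), -0.085), 'yaw', -10.5)
```

View pics/w10.png

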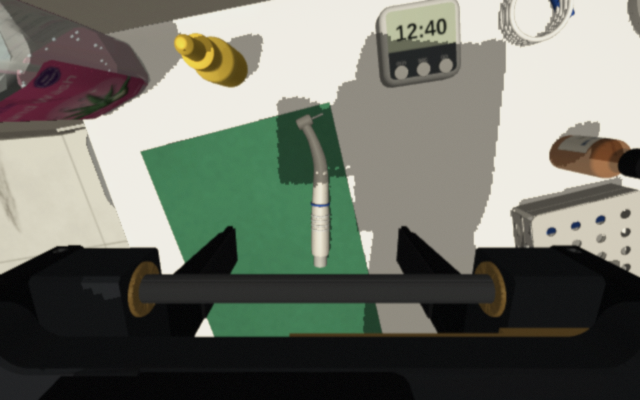

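The handle stands upright in the image at column 319, under the jaws. Descending.

```bash
python3 -m handwheel '[[100,[0.03,0,0.65],0],[100,[0,0,0.65],0],[100,[0,0,0.5],0],[100,[0,0,0.13],0],[0,[0,0,0],0],[0,[0,0,0],0],[0,[0,0,0],0],[0,[0,0,0],0],[0,[0,0,0],0],[0,[0,0,0],0],[0,[0,0,0],0],[0,[0,0,0],0]]' 25; python3 -m handwheel '[[0,[0,0,0],0]]'
```

```text
clock: 26.75
tool_pos: [0.6, -0.0848, 0.0837]
ee_rot: [[0.984, -0.18, 0.0], [-0.18, -0.984, 0.0], [-0.0, -0.0, -1.0]]
ft_force: [0.2, 0.7, -0.4]
finger_gap: 0.217
grip_force: 0.3
clock: 26.88
tool_pos: [0.6, -0.0848, 0.0837]
ee_rot: [[0.984, -0.18, 0.0], [-0.18, -0.984, 0.0], [-0.0, -0.0, -1.0]]
ft_force: [-0.2, -0.3, -0.4]
finger_gap: 0.203
grip_force: 24.9
```

```bash
python3 -m handwheel '[[0,[0,0,-0.5],0],[0,[0,0,-0.5],-0.08],[0,[0,0,0],-0.08],[0,[-0.3,0.26,0],0],[0,[-0.48,0.42,0],0],[0,[-0.5,0.43,0],0],[0,[-0.5,0.43,0],0],[0,[-0.5,0.43,0],0],[0,[-0.3,0.27,0],0],[0,[0,0,0],0]]'
python3 - <<'E'
from m import *
p=imaging.read_camera('wrist')
print(env.get_state()['tool_pos'])
print([(r['p'],at(p,r['position'],.069)) for r in imaging.landmark_of(p,'blue_handpiece_mid')[:2]],fit(p,'blue_handpiece_mid',.07))
E
```

```text
clock: 28.12
tool_pos: [0.4529, -0.2308, 0.1428]
ee_rot: [[0.998, 0.066, -0.002], [0.066, -0.998, 0.001], [-0.002, -0.001, -1.0]]
ft_force: [-0.2, -0.2, -1.2]
finger_gap: 0.202
grip_force: 24.9
[ 0.45377928 -0.23025991  0.1430724 ]
[(0.79, array([ 0.45233992, -0.23083067,  0.069     ]))] (0.64, 'x', np.float32(0.394), np.float32(0.523), 'mid', (np.float32(0.459), -0.232), 'yaw', 2.3)
```

```bash
python3 -m handwheel '[[0,[0.03,0,0.5],0],[0,[0,0,0.35],0],[0,[0,0,0.12],0],[0,[0,0,0.03],0],[0,[0,0,0],0]]'
```

```text
clock: 28.9
tool_pos: [0.4575, -0.2299, 0.0845]
ee_rot: [[0.997, 0.071, 0.001], [0.071, -0.997, -0.001], [0.001, 0.001, -1.0]]
ft_force: [0.3, -0.0, -1.5]
finger_gap: 0.202
grip_force: 24.9
```

```bash
python3 -m handwheel '[[0,[-0.03,0,0.035],0],[0,[0,0,0],0]]'; python3 -m handwheel '[[40,[0,0,0],0],[40,[0,0,0],0],[40,[0,0,0],0],[40,[0,0,0],0],[40,[0,0,-0.5],0],[40,[0,0,-0.8],0],[40,[0,0,-0.9],0],[40,[-0.5,0,-0.9],0],[40,[-0.5,0,-0.5],0],[40,[0,0,0],0]]'
python3 - <<'E'
from m import *
p=imaging.read_camera('wrist');t=imaging.read_camera('top')
cv2.imwrite('pics/w11.png',p['pixels'])
C=np.array([.462,-.325]);a=np.radians(4);L=np.array([np.cos(a),np.sin(a)]);N=np.array([-L[1],L[0]])
for c in(p,t):
  for q,z in dict(red_handpiece_mid=.009,blue_handpiece_mid=.009,bur_block_mid=.04,oil_bottle_mid=.051,brush=0,timer=0,test_coil=0).items():
    for r in imaging.landmark_of(c,q)[:1]:
      X=at(c,r['position'],z); d=X[:2]-C; print(q,round(r['p'],2),X.round(3),'cas xy',round(d@N,3),round(-d@L,3))
  print([fit(c,q,.01) for q in('red_handpiece_mid','blue_handpiece_mid')])
E
```

```text
clock: 29.15
tool_pos: [0.4551, -0.23, 0.082]
ee_rot: [[0.998, 0.071, 0.0], [0.071, -0.998, -0.0], [0.0, 0.0, -1.0]]
ft_force: [-0.4, -0.5, -1.1]
finger_gap: 0.204
grip_force: 24.9
clock: 30.4
tool_pos: [0.3953, -0.2349, 0.3012]
ee_rot: [[0.998, 0.069, 0.006], [0.069, -0.998, -0.004], [0.005, 0.005, -1.0]]
ft_force: [0.5, -0.1, -0.3]
finger_gap: 0.401
grip_force: 0.0
red_handpiece_mid 0.86 [ 0.47  -0.421  0.009] cas xy -0.097 -0.001
blue_handpiece_mid 0.83 [ 0.454 -0.235  0.009] cas xy 0.09 0.002
bur_block_mid 0.64 [ 0.46  -0.323  0.04 ] cas xy 0.002 0.002
brush 0.96 [ 0.452 -0.518  0.   ] cas xy -0.191 0.023
test_coil 0.61 [ 0.471 -0.423  0.   ] cas xy -0.098 -0.002
[(0.63, 'x', np.float32(0.399), np.float32(0.539), 'mid', (np.float32(0.469), -0.42), 'yaw', 4.6), (0.67, 'x', np.float32(0.383), np.float32(0.523), 'mid', (np.float32(0.453), -0.232), 'yaw', 2.5)]
red_handpiece_mid 0.89 [ 0.475 -0.425  0.009] cas xy -0.101 -0.006
blue_handpiece_mid 0.75 [ 0.454 -0.236  0.009] cas xy 0.089 0.002
bur_block_mid 0.63 [ 0.466 -0.331  0.04 ] cas xy -0.006 -0.003
oil_bottle_mid 0.73 [ 0.723 -0.034  0.051] cas xy 0.272 -0.281
brush 0.63 [ 0.456 -0.52   0.   ] cas xy -0.194 0.019
timer 0.8 [ 0.705 -0.183  0.   ] cas xy 0.124 -0.252
test_coil 0.49 [ 0.717 -0.291  0.   ] cas xy 0.016 -0.257
[(0.73, 'x', np.float32(0.398), np.float32(0.536), 'mid', (np.float32(0.467), -0.424), 'yaw', 3.9), (0.52, 'x', np.float32(0.394), np.float32(0.52), 'mid', (np.float32(0.457), -0.236), 'yaw', 0.4)]
```

View pics/w11.png

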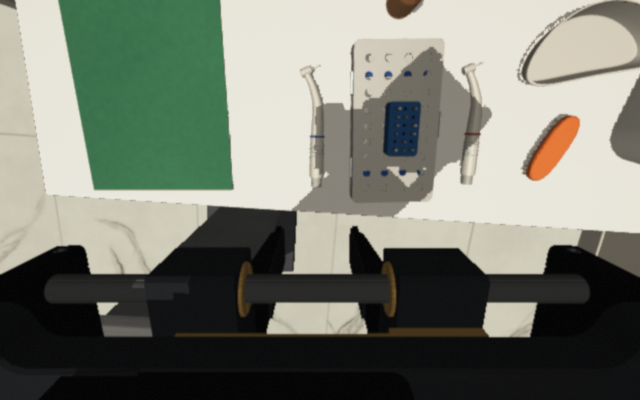

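All four things are in place: handpieces at columns 316 and 470 on either side of the cassette, the block mid-lid at (402,128), and the bottle in line at the far end (402,5).

```bash
python3 -c "
from workcell import workorder
print(workorder.hand_in())"
```

```text
the job is handed in; nothing more can be done
None
```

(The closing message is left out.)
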